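# Seat a circuit-board carrier and snap the toggle clamp shut

## Task

On the repair jig, push the black circuit-board carrier along its rails until it is fully home against the orange end stop, and only then push the clamp's red handle over and down, past its dead point, until it snaps into lock with the pad pressing on the carrier. Do it all by pushing with the fingertips: do not lift the carrier, leave the tools and pots around the jig where they are, and finish clear of everything.

Things in the scene. Friction and masses are not known exactly. Their poses are not given: they have to be found in the camera images.
- fixture: Fixed repair jig: aluminium base plate 320 x 104 mm, 12 mm thick, on the blue mat. Origin on its underside, 3 mm above the table; plate spans x -180 to +140 mm. Its +x is the slide direction, from carrier to clamp, roughly to the robot's right (world -y, give or take 0.38 rad); z up. Dark side rails, 8 mm high above the plate, 80 mm apart inside, at x -175 to +30, guide the carrier.
- stop (a point): Centre of the face of the orange end stop that the carrier must meet: fixture x = 30 mm, 20 mm above the fixture's underside. The stop is 10 mm thick, 84 mm wide, 16 mm high above the plate. Just beyond it stand the steel clamp cheeks (fixture x 40 to 106 mm, to 54 mm above the underside). Axes as the fixture's.
- carrier: Loose black circuit-board carrier, 120 x 76 x 14 mm, 0.2 to 0.4 kg, a green board on it, lying flat between the rails (2 mm play each side). Origin at the centre of its underside, axes as the fixture's to 0.03 rad. It starts 35 to 75 mm short of the stop and slides freely on the plate's top. A raised push bar stands along its rear (-x) end.
- carrier_front (a point): Centre of the carrier's front end face (the +x end, which meets the orange stop), 7 mm above its underside. When home it is at fixture x = 30 mm.
- carrier_bar (a point): Point on the rear (-x) face of the carrier's push bar, mid-width, 20 mm above the carrier's underside. The bar is 10 mm thick and 76 mm wide, its top 34 mm above the carrier's underside; the rear face is flush from top to bottom. Push here towards fixture +x.
- handle (a joint): Angle of the clamp's red handle, rad: 0 open, 1.25 locked (end stop). It leans 0.17 + joint from vertical towards fixture +x, so it swings over and down towards +x. A spring resists up to the dead point at 0.85 (at most 0.8 Nm, about 8 N at the grip); past it the handle snaps on into lock, short of it it springs back. Starts open, at 0.
- handle_pivot (a point): Point on the handle's fixed hinge axis, at the handle's mid-width: fixture x = 85 mm, y = 0, 45 mm above the fixture's underside. The hinge axis is the fixture's y axis. Axes as the fixture's.
- handle_face (a point): Middle of the red grip's pushing face, which looks to the carrier (fixture -x) when open and upwards when locked; it moves with the handle. It lies 101 mm from the pivot along the handle and 7 mm off its centre line. The grip spans 70 to 132 mm from the pivot and is 32 mm wide, 14 mm thick, on a thin steel bar.
- clamp_pad: Black rubber pad, 20 mm across, on a sprung spindle at the tip of the clamp's steel hold-down arm; origin 5 mm above the pad's underside. The handle drives the arm: when open it is raised 70 degrees (its top 125 mm above the fixture's underside, over fixture x = 0 to 65 mm); when locked the pad presses with about 4 N on the carrier's bare front part, at fixture x = -10 mm.
- screwdriver: Loose screwdriver with a yellow handle, 150 mm long, lying on the mat on the robot's side of the fixture; origin under its middle. A bystander: leave it where it is.
- tweezers: Loose dark steel tweezers, about 120 mm long, 9 mm high, lying on the mat on the far side of the fixture; origin at the middle of the underside. A bystander: leave it where it is.
- flux_jar: Loose small jar with a black cap, 42 mm across, 34 mm high; origin at the middle of the underside. A bystander: leave it where it is.
- solder_reel: Loose metal solder reel, 56 mm across, 40 mm high, standing on its flat side; origin at the middle of the underside. A bystander: leave it where it is.
- tip_cleaner: Loose brass tip cleaner, 60 mm across, 40 mm high; origin at the middle of the underside. A bystander: leave it where it is.
- screw_tray: Loose grey screw tray, 70 x 50 x 18 mm; origin at the middle of the underside. A bystander: leave it where it is.

How it is judged:
On the way, in this order (a step that is already met when the one before it is completed fails the run):
1. the carrier is home against the orange stop (gap under 3 mm) while the clamp is still open (handle below 0.4 rad) (x of carrier_front in the frame of fixture above 0.027 m and z of carrier in the frame of fixture below 0.015 m and value of joint handle below 0.4 rad), for 0.2 s.
2. the handle has snapped into lock (beyond 1.17 rad) and the pad presses on the carrier (value of joint handle above 1.17 rad and contact force between clamp_pad and carrier above 2 N and x of carrier_front in the frame of fixture above 0.027 m), for 0.2 s.
At the end, for the whole second after the job is handed in: The carrier's front is within 3 mm of the orange stop and it lies flat on the plate at rest, the handle is beyond 1.17 rad (locked), the pad presses on the carrier with more than 2 N, and every bystander is within 20 mm of where it started (all of step 2 and z of carrier in the frame of fixture below 0.015 m and linear speed of carrier below 0.01 m/s and distance of each of screwdriver, tweezers, flux_jar, solder_reel, tip_cleaner, screw_tray from where it was at the start of the episode below 0.02 m); the robot touches nothing.
It fails at once if the carrier is lifted off the plate (more than 6 mm) or tipped (z of carrier in the frame of fixture above 0.018 m or angle between carrier's own z axis and vertical above 0.15 rad).
It fails at once if a bystander is moved more than 20 mm or lifted (distance of any of screwdriver, tweezers, flux_jar, solder_reel, tip_cleaner, screw_tray from where it was at the start of the episode above 0.02 m).
It also fails if it takes over 48 s, if anything falls off the work surface, if the arm or the gripper's body presses on something with over 40 N, if the wrist force passes 120 N, or if a joint passes its speed limit or range.

## Robot

A 7-joint arm with a two-finger parallel gripper is mounted at the origin on the work surface. World frame = base frame: x ahead of the robot, y to its left, z up, the work surface at z = 0. Lengths are in m, angles in rad, forces in N, time in s.
With the tool pointing down it reaches from about 0.35 to 0.9 m from the base axis. Payload 7.2 kg.
Tool frame: the origin (TCP) lies midway between the tips of the shut fingers; the grasp point (between the pads) lies 19 mm behind it (manip.grasp_offset is the distance from the TCP to the grasp point, in m); z points along the fingers, y is the line along which they close (so a half turn about z gives the same grasp; the last joint's range is limited). The gripper opens to 85 mm and grips with 20 to 120 N. Pads are 22 mm wide; open, the fingers measure 114 mm over their backs; the gripper's body (76 mm by 85 mm) begins 54 mm behind the grasp point. The pads swing forward as they close: fully open they stand 13 mm farther back than shut.
Start: joints at [1.123, 0.411, -0.013, 1.596, 0.006, 1.134, -0.082], TCP at [0.232, -0.58, 0.231] pointing down, gripper open.
Joint ranges: [-2.95, 2.95], [-0.29, 1.99], [-1.47, 1.44], [0.14, 2.54], [-1.03, 4.17], [0.13, 1.85], [-2.86, 2.86]. Speed limits (rad/s): [2.39, 2.39, 3.01, 3.01, 3.14, 3.14, 3.14].

## Interface

Orientations are given as a unit quaternion [w, x, y, z].
In Python, from bench import manip, optics, order, nets gives the robot as it stands.
- The arm moves only by the shell command python3 -m handwheel 'ROWS' [FORCE]. ROWS is JSON, a list of rows, each a list of 3 entries, a list of its own where there are three numbers: the shift along the world's x, y, z in units of 30 mm (1.0 is 30 mm), then the turn about the world's z in units of 6 degrees (1.0 is 6 degrees), then the opening, from 0 (shut) to 1 (fully open). In form: [[[x, y, z], twist, claw], ...]. A call has 1 to 8 rows; each row is the pose to reach, as a shift and turn from the pose commanded when the call began; what a row does not reach only later rows make up. A row lasts 1/12 s, in which the tool goes at most 41.7 mm and 7.16 degrees, less where a joint would pass 70% of its speed; a pose out of reach is approached as far as the arm can. A call with a gripper value outside its range is refused whole. The fingers move at their own pace and stop on an object; FORCE is the grip in N (left out, the last holds). Time passes only in rows, so rows that repeat a pose let the fingers close. It gives the time, the measured TCP pose, the force, the opening and the grip force at its end, in the units of the state.
- manip.get_obs(): the state, without advancing time (a new reading comes with each control period).
- optics.capture(name): name is "scene" or "top"; returns (picture, depth): 480x640x3 uint8, red, green, blue; 480x640 float32, m along the optical axis (not along the pixel's ray), 0 where there is no reading.
- optics.camera_params(name): a dict with "vertical_fov" (degrees; the focal length in pixels is half the picture's height over the tangent of half this angle, whatever the lens; pixels are square), "cx", "cy" (the principal point, pixels), "k1" (the pictures are not rectified: a ray, as slopes to the right and down, at radius r is drawn at 1 + k1 r^2 times it, then the intrinsics apply), "origin" and "attitude" of the camera in the world. Camera axes: x right, y down, z forward; pixel columns grow to the right and rows downward; lengths in m; the calibration is good to about 2 mm. A picture is of the moment at which its call begins. camera_params takes no time and is no camera call.
- order.close_job(): hands the job in; it is judged then, once.
Trained networks look in the newest picture that a camera, given by its name, has taken for a name from the list of things; names that differ only in an ending like _2 or _b are one class to them, and where a whole thing is asked for, a point or a joint stands for the part that bears it (a point fixed in the world has none). Each returns a list of dicts, best first, with "confidence" (0 to 1); they miss things now and then, are a little off and sometimes report something else, mostly with a low value. They report only what shows in the picture. A call takes as long as a camera call.
- nets.search_frame(name, camera): "box" ([left, top, right, bottom] in pixels, round what is visible of it).
The state is a dict: "clock": time; "qpos": joint angles; "joint_velocities": joint speeds; "joint_torque": joint torques, N m; "position": TCP position; "tcp_rot": TCP orientation; "force": force on the tool from outside, world axes, zero at the start; "wrist_torque": the same for the moment, N m; "gripper_width": finger opening in m; "finger_force": force on a finger pad.
Only numpy, scipy, OpenCV 4.12 (cv2) and the standard library are available. Lean on these libraries where they do the work, as an engineer would, in place of code of your own. Each camera call takes 0.05 s, during which the arm holds its last target. There are 200 camera calls.

## Working session

There is one attempt and no reset: what is moved stays moved. The work goes in short steps, Python scripts to look and compute and a shell command to move; the robot and the scene stay as the last step left them, time stands still between calls to the robot, and variables do not carry over. Pictures are saved under pics/ and viewed, at most 10 in all, crops included, and the job is handed in when it is done.

```bash
ls; mkdir -p pics; cat > h.py <<'E'
import numpy as np, cv2
from scipy.spatial.transform import Rotation as R
from bench import manip, optics, order, nets
def cam(n):
    p=optics.camera_params(n); f=240/np.tan(np.radians(p["vertical_fov"])/2)
    K=np.array([[f,0,p["cx"]],[0,f,p["cy"]],[0,0,1]])
    a=np.array(p["attitude"],float)
    M=a if a.shape==(3,3) else R.from_quat(a[[1,2,3,0]]).as_matrix()
    return K,p["k1"],M,np.array(p["origin"])
def cloud(n,depth):
    K,k1,M,o=cam(n); v,u=np.mgrid[0:480,0:640].astype(np.float32)
    uv=np.stack([u,v],-1).reshape(-1,1,2)
    r=cv2.undistortPoints(uv,K,np.array([k1,0,0,0.])).reshape(480,640,2)
    P=np.dstack([r,np.ones((480,640))])*depth[...,None]
    W=P@M.T+o; W[depth==0]=np.nan
    return W
def proj(n,pts):
    K,k1,M,o=cam(n); c=(np.atleast_2d(pts)-o)@M
    return cv2.projectPoints(c.reshape(-1,1,3),np.zeros(3),np.zeros(3),K,np.array([k1,0,0,0.]))[0].reshape(-1,2)
E
python3 - <<'E'
from h import *
for n in ("scene","top"):
    print(n,optics.camera_params(n))
    p,d=optics.capture(n); cv2.imwrite(f"pics/{n}0.png",p[...,::-1]); np.save(f"{n}0.npy",d)
    for t in ("fixture","carrier","handle","clamp_pad","stop"):
        try: print(t,[(np.round(x["box"]).tolist(),round(x["confidence"],2)) for x in nets.search_frame(t,n)[:2]])
        except Exception as e: print(t,e)
o=manip.get_obs(); print(o["clock"],o["position"],o["tcp_rot"],o["force"],o["gripper_width"])
E
```

```text
pics
scene {'vertical_fov': 42.26027766578076, 'cx': 324.2482134266655, 'cy': 233.5238438225465, 'k1': -0.13553986236888935, 'origin': array([ 1.01239041, -0.21259062,  0.81707797]), 'attitude': array([-0.26718517,  0.79844344,  0.51247355, -0.16873356])}
fixture [([231.0, 220.0, 445.0, 339.0], 0.63)]
carrier [([329.0, 220.0, 421.0, 288.0], 0.7)]
handle [([243.0, 222.0, 275.0, 284.0], 0.89)]
clamp_pad [([308.0, 239.0, 322.0, 250.0], 0.65), ([369.0, 316.0, 409.0, 362.0], 0.43)]
stop [([231.0, 219.0, 443.0, 335.0], 0.73), ([309.0, 240.0, 324.0, 249.0], 0.32)]
top {'vertical_fov': 49.739196634250995, 'cx': 328.03381829376775, 'cy': 233.9719427239777, 'k1': -0.11590244188817754, 'origin': array([0.41808234, 0.02473274, 0.7704334 ]), 'attitude': array([ 0.06013384, -0.69743999,  0.71095186, -0.06714783])}
fixture []
carrier [([234.0, 212.0, 321.0, 264.0], 0.91)]
handle [([389.0, 208.0, 429.0, 246.0], 0.91)]
clamp_pad [([343.0, 224.0, 353.0, 237.0], 0.69)]
stop [([209.0, 208.0, 430.0, 283.0], 0.7), ([292.0, 127.0, 326.0, 174.0], 0.45)]
0.6 [ 0.23164478 -0.58048618  0.23129408] [ 2.26043420e-05  9.82029452e-01  1.88727727e-01 -9.01093226e-06] [ 0.44363048  0.19212301 -0.51410018] 0.08548028032011483
```

View pics/scene0.png

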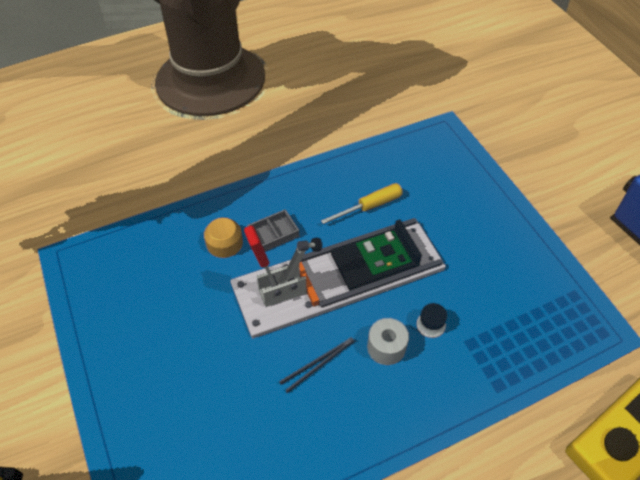

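View pics/top0.png

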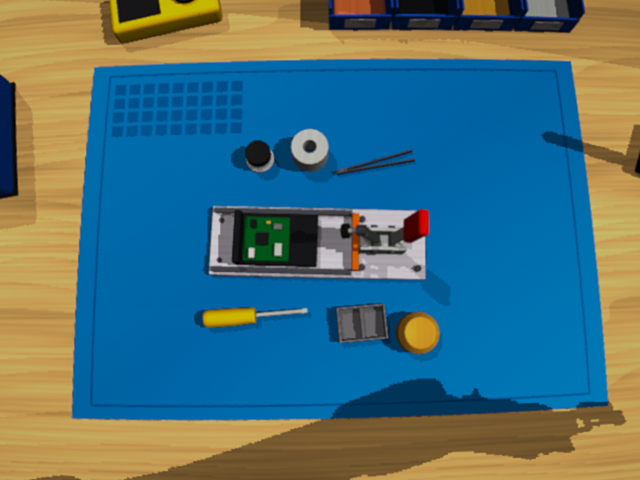

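The top view shows the plate at about (210–427, 207–280), the carrier at (234–318), the stop at column 355 and the handle top at (416, 225). The jig's slide axis runs to the image's right. Next I fit the plate rectangle from both depth clouds.

```bash
cat > m.py <<'E'
from h import *
import sys
def fit(n,d,rgb=None):
    W=cloud(n,d); x,y,z=W[...,0],W[...,1],W[...,2]
    zz=z[(z>-.02)&(z<.03)]; 
    # connected region above mat near jig
    m=((z>0.009)&(z<0.2)).astype(np.uint8)
    m=cv2.morphologyEx(m,cv2.MORPH_OPEN,np.ones((3,3)))
    _,lab,st,ce=cv2.connectedComponentsWithStats(m)
    return W,m,lab,st
if __name__=="__main__":
  for n in ("top","scene"):
    d=np.load(n+"0.npy"); W,m,lab,st=fit(n,d)
    c=(244,390) if n=="top" else (320,250)
    c={"top":(270,380),"scene":(310,350)}[n]
    l=lab[c]; print(n,"label",l,st[l])
    P=W[(lab==l)]; print("z pct",np.round(np.percentile(P[:,2],[1,5,25,50,75,95,99]),4))
    pl=P[(P[:,2]<0.06)]
    r=cv2.minAreaRect((pl[:,:2]*1000).astype(np.float32)); print("rect mm",r)
    mat=W[360:400,150:300] if n=="top" else W[400:440,200:300]; print("mat z",np.nanmedian(mat[...,2]))
E
python3 m.py
```

```text
top label 8 [  209   206   220    74 14782]
z pct [0.0118 0.013  0.0149 0.0227 0.0306 0.1209 0.1768]
rect mm ((545.1940307617188, 31.922439575195312), (320.6300964355469, 104.91217041015625), 87.61399841308594)
mat z 0.002613393689645749
scene label 0 [     0      0    640    480 276227]
z pct [nan nan nan nan nan nan nan]
rect mm ((227.360595703125, 505.6527099609375), (2026.034912109375, 1564.1063232421875), 88.92871856689453)
mat z 0.0023135484681197083
```

```bash
cat >> h.py <<'E'
th=np.radians(87.614); ex=-np.array([np.cos(th),np.sin(th),0]); ey=np.array([-ex[1],ex[0],0]); 
O=np.array([.5452,.0319,.003])+.020*ex
F=np.array([ex,ey,[0,0,1]])
def tofix(W): return (W-O)@F.T
def toworld(p): return np.asarray(p)@F+O
E
python3 - <<'E'
from h import *
for n in ("top","scene"):
    d=np.load(n+"0.npy"); im=cv2.imread(f"pics/{n}0.png"); f=tofix(cloud(n,d)); x,y,z=f[...,0],f[...,1],f[...,2]
    hsv=cv2.cvtColor(im,cv2.COLOR_BGR2HSV); h,s,v=cv2.split(hsv)
    q=lambda m:np.round(np.percentile(f[m],[2,50,98],axis=0)*1000,1).tolist()
    inn=(abs(y)<.05)&(x>-.18)&(x<.2)
    print(n,"bar",q(inn&(z>.038)&(x<-.05)),(inn&(z>.038)&(x<-.05)).sum())
    car=inn&(abs(y)<.034)&(z>.022)&(z<.034)&(x<.025)
    print("carrier deck",q(car))
    print("orange",q(inn&(h<14)&(h>6)&(s>180)))
    print("red",q(inn&((h<5)|(h>174))&(s>180)&(z>.06)))
    # bar rear-face tilt: rear x by y
    b=inn&(z>.042)&(x<-.05)
    for lo in(-.03,.0,.03): 
        k=b&(abs(y-lo)<.008); print(lo,np.round(np.percentile(x[k],[3,50,97])*1000,1),end=' ')
    print()
    # deck front edge: first x where height drops from .029 to .015
    for lo in(-.025,0,.025):
        k=car&(abs(y-lo)<.006); print("front",lo,round(np.percentile(x[k],99)*1000,1),end=' ')
    print()
    for t,zz in (("screwdriver",0),("tweezers",0),("flux_jar",0),("solder_reel",0),("tip_cleaner",0),("screw_tray",0)):
        optics.capture(n) if 0 else None
d=np.load("top0.npy");f=tofix(cloud("top",d))
m=((f[...,2]>.004)).astype(np.uint8);_,lab,st,ce=cv2.connectedComponentsWithStats(m)
for i in range(1,len(st)):
    if st[i][4]>60:
        p=f[lab==i]
        if abs(np.median(p[:,0]))<.3 and abs(np.median(p[:,1]))<.25: print(st[i],np.round(p.min(0)*1000),np.round(p.max(0)*1000))
E
```

```text
top bar [[-139.9, -36.6, 39.9], [-134.4, -1.1, 45.1], [-129.9, 35.3, 48.1]] 399
carrier deck [[-129.4, -32.6, 23.5], [-74.6, -0.4, 26.9], [-22.1, 32.6, 32.6]]
orange [[30.9, -41.6, 12.5], [34.8, -5.7, 27.3], [39.7, 38.7, 30.7]]
red [[91.7, -16.2, 124.9], [99.6, -3.7, 166.9], [112.1, 11.8, 176.1]]
-0.03 [-139.4 -135.  -130.6] 0.0 [-139.8 -135.2 -130.3] 0.03 [-139.9 -134.5 -129.9] 
front -0.025 -21.2 front 0 -20.4 front 0.025 -20.9 
scene bar [[-139.1, -34.9, 38.3], [-133.1, 2.7, 44.6], [-128.7, 37.9, 47.5]] 309
carrier deck [[-130.2, -32.3, 22.9], [-73.8, 1.8, 26.6], [-21.5, 33.0, 32.6]]
orange [[32.6, -26.2, 23.2], [36.2, 23.9, 27.0], [40.6, 41.6, 29.9]]
red [[99.4, -12.7, 132.0], [107.2, 7.7, 173.4], [113.6, 16.7, 176.6]]
-0.03 [-139.3 -134.5 -130.8] 0.0 [-139.  -134.1 -130.1] 0.03 [-137.9 -132.7 -128.5] 
front -0.025 -20.5 front 0 -20.7 front 0.025 -20.5 
[ 291  129   38   43 1259] [-62. 109.   4.] [ -7. 166.  44.]
[245 140  29  32 680] [-132.  108.    4.] [-92. 148.  37.]
[337 149  78  26 369] [  7. 106.   4.] [126. 149.  12.]
[  208   206   221    74 14831] [-180.  -53.    4.] [140.  52. 177.]
[337 303  51  40 518] [  11. -146.    4.] [ 83. -89.  21.]
[ 203  307  105   21 1126] [-181. -130.    7.] [-32. -99.  28.]
[ 395  312   44   42 1442] [  96. -159.    4.] [ 155. -102.   42.]
```

Both views agree: the bar's rear face is at fixture x = -140 mm, the carrier front is at -20.5 mm (gap about 50 mm), and the plate size matches. Moving above the spot behind the bar, with the fingers shutting on the way.

```bash
python3 -m handwheel '[[[0.5,1.2,0],-1,0],[[1,2.4,0],-2,0],[[1.5,3.6,0],-3,0],[[2,4.8,0],-4,0],[[2.5,6,0],-4,0],[[3,7.2,0],-4,0],[[3.5,8.4,0],-4,0],[[4,9.6,0],-4,0]]'
python3 -m handwheel '[[[0.5,1.2,0],0,0],[[1,2.4,0],0,0],[[1.5,3.6,0],0,0],[[2,4.8,0],0,0],[[2.5,6,0],0,0],[[3,7.2,0],0,0],[[3.5,8.4,0],0,0],[[4,9.6,0],0,0]]'
python3 - <<'E'
from h import *
o=manip.get_obs(); print(tofix(o["position"])*1000, o["tcp_rot"],o["gripper_width"],o["clock"],o["force"],o["qpos"])
print("to go units",(toworld([-.167,0,.024])-o["position"])/.03)
E
```

```text
clock: 1.27
position: [0.3521, -0.2907, 0.2316]
tcp_rot: [0.0, 1.0, -0.02, 0.0]
force: [1.0, 0.3, -0.6]
gripper_width: -0.0001
finger_force: 0.0
clock: 1.93
position: [0.4722, -0.0027, 0.2317]
tcp_rot: [0.0, 1.0, -0.02, 0.001]
force: [0.9, -0.8, 0.0]
gripper_width: -0.0002
finger_force: 0.0
[ 17.59631321 -71.52463944 228.72630396] [ 1.14605503e-04  9.99805733e-01 -1.97033622e-02  5.10584480e-04] -0.0001562361722185441 1.9333 [ 0.92195215 -0.76501425  0.03278164] [ 0.2478748   0.17526332 -0.38808553  1.93255591  0.07672301  1.04687106
 -1.78341376]
to go units [ 2.63825517  6.04861982 -6.82421013]
```

```bash
python3 -m handwheel '[[[0.5,1.2,0],0,0],[[1.1,2.4,0],0,0],[[1.6,3.6,0],0,0],[[2.1,4.8,0],0,0],[[2.65,6.05,0],0,0],[[2.65,6.05,0],0,0]]'
python3 -m handwheel '[[[0,0,-1.2],0,0],[[0,0,-2.4],0,0],[[0,0,-3.6],0,0],[[0,0,-4.8],0,0],[[0,0,-5.8],0,0],[[0,0,-6.5],0,0],[[0,0,-6.8],0,0],[[0,0,-6.8],0,0]]'
python3 - <<'E'
from h import *
o=manip.get_obs(); print(tofix(o["position"])*1000,o["force"])
p,d=optics.capture("scene"); cv2.imwrite("pics/s1.png",p[...,::-1][150:390,200:520].repeat(2,0).repeat(2,1))
E
```

```text
clock: 2.43
position: [0.552, 0.1861, 0.2312]
tcp_rot: [-0.003, 1.0, -0.016, 0.0]
force: [-0.9, -0.7, 0.6]
gripper_width: 0.0
finger_force: 0.0
clock: 3.1
position: [0.5499, 0.1765, 0.0253]
tcp_rot: [0.001, 1.0, -0.019, -0.002]
force: [-0.3, -0.4, 0.1]
gripper_width: 0.0
finger_force: 0.0
[-164.70568111   -1.32637385   22.31321888] [-0.27467306 -0.40943842  0.05246221]
```

View pics/s1.png

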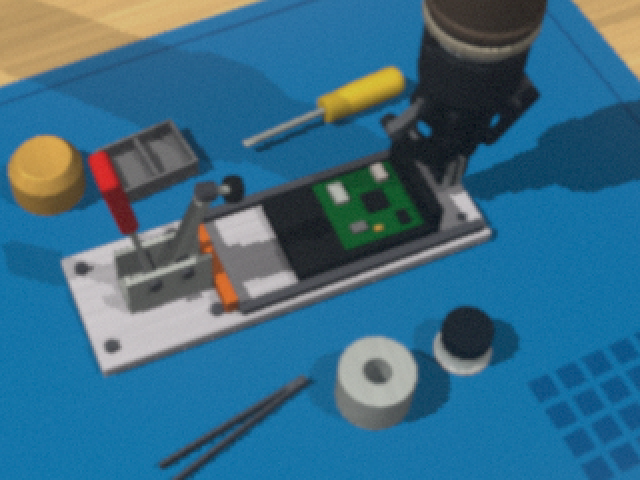

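The fingers stand on the plate just behind the push bar (crop about 450, 185). Pushing slowly.

```bash
python3 -m handwheel '[[[0,-0.2,0],0,0],[[0,-0.4,0],0,0],[[0,-0.6,0],0,0],[[-0.05,-0.8,0],0,0],[[-0.05,-1,0],0,0],[[-0.05,-1.2,0],0,0],[[-0.05,-1.35,0],0,0],[[-0.06,-1.5,0],0,0]]'
python3 - <<'E'
from h import *
o=manip.get_obs(); print(tofix(o["position"])*1000,o["force"])
p,d=optics.capture("top"); f=tofix(cloud("top",d)); x,y,z=f.transpose(2,0,1)
for lo in(-.025,0,.025):
  k=(abs(y-lo)<.006)&(z>.022)&(z<.034)&(x<.029)&(x>-.1); print(np.percentile(x[k],[95,99,100])*1000)
E
```

```text
clock: 3.82
position: [0.5498, 0.1318, 0.0277]
tcp_rot: [-0.0, 1.0, -0.02, 0.0]
force: [-0.6, 4.0, 3.8]
gripper_width: -0.0002
finger_force: 2.3
[-119.96830312    0.39249303   24.67382097] [-0.58242978  3.95076526  3.75404453]Traceback (most recent call last):
  File "<stdin>", line 5, in <module>
    return _quantile_unchecked(
        a, q, axis, out, overwrite_input, method, keepdims, weights)
    return _ureduce(a,
                    func=_quantile_ureduce_func,
    ...<5 lines>...
                    overwrite_input=overwrite_input,
                    method=method)
    r = func(a, **kwargs)
    result = _quantile(arr,
                       quantiles=q,
    ...<2 lines>...
                       out=out,
                       weights=wgt)
    slices_having_nans = np.isnan(arr[-1, ...])
                                  ~~~^^^^^^^^^
IndexError: index -1 is out of bounds for axis 0 with size 0
```

```bash
python3 -m handwheel '[[[0,-0.15,0],0,0],[[0,-0.3,0],0,0],[[-0.02,-0.4,0],0,0],[[-0.02,-0.5,0],0,0],[[-0.02,-0.55,0],0,0],[[-0.02,-0.6,0],0,0],[[-0.02,-0.65,0],0,0],[[-0.03,-0.7,0],0,0]]'
python3 - <<'E'
from h import *
o=manip.get_obs(); print(tofix(o["position"])*1000,o["force"])
p,d=optics.capture("scene"); cv2.imwrite("pics/s2.png",p[...,::-1][150:390,200:520].repeat(2,0).repeat(2,1)); f=tofix(cloud("scene",d)); x,y,z=f.transpose(2,0,1)
for lo in(-.025,0,.025):
  k=(abs(y-lo)<.006)&(x<.04)&(x>-.02); 
  i=np.argsort(x[k]); print([(round(a*1000),round(b*1000)) for a,b in zip(x[k][i],z[k][i])][::3])
E
```

```text
clock: 4.53
position: [0.5495, 0.1148, 0.0277]
tcp_rot: [-0.003, 1.0, -0.018, 0.001]
force: [3.1, 16.6, 0.9]
gripper_width: -0.0001
finger_force: 8.3
[-103.00998377    0.87849255   24.70251858] [ 3.09473442 16.62447143  0.88673749]
[(-20, 29), (-19, 30), (-19, 26), (-18, 29), (-17, 29), (-16, 29), (-16, 28), (-15, 28), (-14, 26), (-13, 24), (-12, 30), (-12, 27), (-11, 29), (-11, 27), (-10, 25), (-10, 24), (-9, 25), (-8, 25), (-8, 27), (-7, 23), (-6, 24), (-5, 27), (-4, 23), (-4, 26), (-3, 27), (-2, 25), (-1, 24), (-1, 23), (0, 25), (1, 27), (1, 25), (2, 26), (3, 25), (4, 27), (4, 26), (5, 26), (6, 27), (7, 24), (8, 26), (8, 25), (9, 24), (9, 24), (11, 27), (11, 24), (12, 25), (12, 25), (13, 25), (14, 25), (15, 25), (15, 22), (16, 23), (17, 26), (18, 25), (18, 25), (19, 25), (20, 27), (21, 25), (22, 25), (22, 25), (23, 25), (25, 22), (25, 29), (25, 26), (26, 23), (27, 26), (28, 26), (29, 26), (29, 25), (30, 24), (30, 25), (32, 27), (32, 26), (33, 26), (34, 25), (35, 29), (37, 29)]
[(-20, 28), (-20, 27), (-19, 26), (-18, 32), (-17, 29), (-16, 26), (-16, 31), (-15, 26), (-14, 29), (-14,
[... 1522 characters left out ...]
 26), (-6, 24), (-5, 25), (-4, 27), (-4, 26), (-3, 24), (-2, 26), (-2, 25), (-1, 25), (-1, 27), (0, 26), (0, 26), (1, 24), (1, 25), (3, 26), (3, 26), (4, 25), (5, 24), (5, 25), (5, 24), (6, 23), (7, 25), (8, 26), (8, 26), (9, 26), (10, 25), (10, 27), (11, 25), (12, 27), (12, 25), (13, 26), (14, 24), (14, 26), (16, 25), (16, 24), (16, 23), (17, 23), (18, 27), (19, 27), (19, 26), (20, 25), (20, 26), (21, 28), (22, 26), (23, 27), (23, 26), (24, 27), (24, 23), (25, 27), (25, 25), (26, 25), (26, 21), (27, 27), (27, 23), (28, 27), (29, 23), (30, 28), (30, 27), (31, 30), (32, 25), (32, 25), (33, 27), (33, 26), (34, 26), (35, 27), (36, 28), (36, 29), (37, 29), (38, 29), (38, 28), (39, 29), (39, 28)]
```

View pics/s2.png

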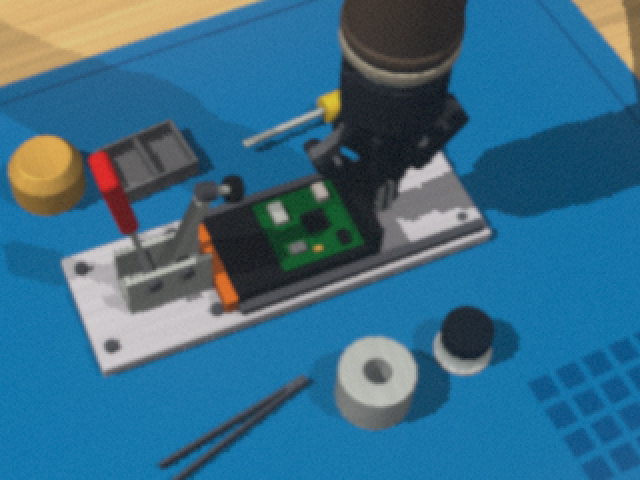

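The board carrier is flat against the orange stop (crop about 220, 270), with a 16 N reaction. Hold briefly, back off and rise.

```bash
python3 -m handwheel '[[[0,0,0],0,0],[[0,0,0],0,0],[[0,0,0],0,0],[[0,0.3,0],0,0],[[0,0.8,0],0,0],[[0,0.8,1.2],0,0],[[0,0.8,2.4],0,0],[[0,0.8,3.6],0,0]]'
python3 -m handwheel '[[[0,0,0.7],0,0],[[0,0,0.9],0,0],[[0,0,0.9],0,0]]'
python3 - <<'E'
from h import *
o=manip.get_obs(); print(tofix(o["position"])*1000,o["force"])
for i in range(1):
    p,d=optics.capture("scene"); f=tofix(cloud("scene",d)); x,y,z=f.transpose(2,0,1)
    k=(abs(y)<.033)&(z>.038)&(z<.055)&(x<-.05)&(x>-.12); print("bar",np.percentile(x[k],[2,50,98])*1000)
    h,s,v=cv2.split(cv2.cvtColor(p,cv2.COLOR_RGB2HSV)); k=((h<5)|(h>174))&(s>180)&(z>.06)&(abs(x-.1)<.05)&(abs(y)<.04); print("red",np.percentile(f[k],[2,50,98],axis=0)*1000)
def tcp(a,L=.105,hh=.013): return toworld([.085+L*np.sin(a)-.007*np.cos(a)-hh,0,.045+L*np.cos(a)+.007*np.sin(a)])
p0=o["position"]; pre=toworld([.060,0,.150])
print("pre",(pre-p0)/.03)
for a in np.arange(.17,1.5,.125): print(round(a-.17,2),np.round((tcp(a)-pre)/.03,2))
E
```

```text
clock: 5.25
position: [0.5469, 0.1336, 0.135]
tcp_rot: [0.001, 1.0, -0.02, -0.002]
force: [0.8, 1.1, -0.5]
gripper_width: -0.0003
finger_force: 0.0
clock: 5.5
position: [0.549, 0.1339, 0.1635]
tcp_rot: [0.001, 1.0, -0.02, 0.001]
force: [0.2, -0.1, -0.5]
gripper_width: -0.0
finger_force: 0.0
[-122.05644413   -0.43459964  160.50041348] [ 0.22059087 -0.13372429 -0.52759197]
bar [-89.18143015 -82.88089155 -78.83325115]
red [[ 97.77651126 -12.28535667 125.8781067 ]
 [106.93562468   9.09059464 173.13469262]
 [113.44333291  16.54442802 176.1453929 ]]
pre [-0.23816879 -6.06389    -0.35001378]
0.0 [-0.03 -0.76 -0.01]
0.13 [-0.05 -1.19 -0.08]
0.25 [-0.07 -1.61 -0.21]
0.38 [-0.08 -2.01 -0.39]
0.5 [-0.1  -2.39 -0.61]
0.63 [-0.11 -2.73 -0.88]
0.75 [-0.13 -3.04 -1.19]
0.88 [-0.14 -3.31 -1.54]
1.0 [-0.15 -3.53 -1.92]
1.13 [-0.15 -3.7  -2.32]
1.25 [-0.16 -3.82 -2.74]
```

The bar is at -89 mm, so the carrier is home, and the handle is still open. Moving to the pre-push pose over the clamp arm.

```bash
python3 -m handwheel '[[[0,-0.9,0],0,0],[[-0.1,-1.8,0],0,0],[[-0.1,-2.7,0],0,0],[[-0.15,-3.6,0],0,0],[[-0.2,-4.5,0],0,0],[[-0.25,-5.3,0],0,0],[[-0.25,-5.9,-0.2],0,0],[[-0.25,-6.05,-0.35],0,0]]'
python3 -m handwheel '[[[0,0,0],0,0],[[0,0,0],0,0],[[0,-0.3,0],0,0],[[0,-0.6,0],0,0],[[-0.03,-0.8,0],0,0],[[-0.05,-1,0],0,0],[[-0.05,-1.2,-0.07],0,0],[[-0.05,-1.2,-0.07],0,0]]'
python3 - <<'E'
from h import *
o=manip.get_obs(); print(tofix(o["position"])*1000,o["force"])
E
```

```text
clock: 6.22
position: [0.5391, -0.0511, 0.1492]
tcp_rot: [0.001, 1.0, -0.022, -0.002]
force: [-0.2, -0.6, -1.0]
gripper_width: 0.0003
finger_force: 0.0
clock: 6.88
position: [0.5398, -0.0831, 0.1499]
tcp_rot: [-0.0, 1.0, -0.02, 0.0]
force: [-0.7, 3.4, 3.1]
gripper_width: -0.0002
finger_force: 1.9
[ 95.17597478  -0.64110426 146.9268417 ] [-0.73649753  3.35290789  3.10401471]
```

```bash
python3 -m handwheel '[[[-0.02,-0.2,-0.07],0,0],[[-0.02,-0.41,-0.14],0,0],[[-0.03,-0.6,-0.23],0,0],[[-0.03,-0.81,-0.32],0,0],[[-0.04,-1,-0.43],0,0],[[-0.05,-1.19,-0.54],0,0],[[-0.06,-1.37,-0.68],0,0],[[-0.06,-1.53,-0.81],0,0]]'
python3 - <<'E'
from h import *
o=manip.get_obs(); print(tofix(o["position"])*1000,o["force"])
p,d=optics.capture("scene"); cv2.imwrite("pics/s3.png",p[...,::-1][150:390,200:520].repeat(2,0).repeat(2,1))
E
```

```text
clock: 7.55
position: [0.5386, -0.1289, 0.1264]
tcp_rot: [0.0, 1.0, -0.019, 0.001]
force: [-1.5, 1.8, 9.2]
gripper_width: -0.0002
finger_force: 3.4
[1.40915199e+02 5.12778620e-02 1.23413765e+02] [-1.49013106  1.7867717   9.17948672]
```

View pics/s3.png

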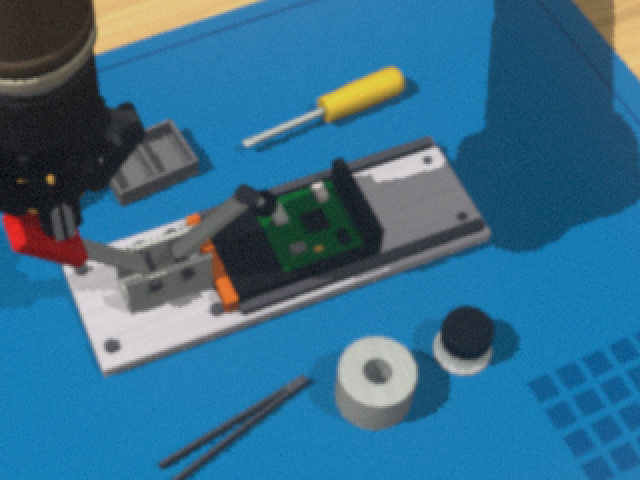

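The fingertips sit mid-grip on the red handle (crop about 65, 225), and the arm with its pad is coming down over the carrier. Continuing past the dead point.

```bash
python3 -m handwheel '[[[-0.01,-0.16,-0.15],0,0],[[-0.02,-0.31,-0.31],0,0],[[-0.02,-0.45,-0.48],0,0],[[-0.03,-0.58,-0.66],0,0],[[-0.03,-0.7,-0.85],0,0],[[-0.04,-0.8,-1.04],0,0],[[-0.04,-0.9,-1.24],0,0],[[-0.04,-0.97,-1.44],0,0]]'
python3 -m handwheel '[[[0,-0.05,-0.2],0,0],[[0,-0.1,-0.4],0,0],[[0,-0.1,-0.45],0,0],[[0,-0.1,-0.45],0,0],[[0,-0.1,0.3],0,0],[[0,-0.1,1.3],0,0],[[0,-0.1,2.5],0,0],[[0,-0.1,3.5],0,0]]'
python3 - <<'E'
from h import *
o=manip.get_obs(); print(tofix(o["position"])*1000,o["force"])
p,d=optics.capture("scene"); cv2.imwrite("pics/s4.png",p[...,::-1][150:390,200:520].repeat(2,0).repeat(2,1))
f=tofix(cloud("scene",d)); x,y,z=f.transpose(2,0,1)
h,s,v=cv2.split(cv2.cvtColor(p,cv2.COLOR_RGB2HSV)); k=((h<5)|(h>174))&(s>150)&(z>.03)&(abs(x-.17)<.08)&(abs(y)<.03); print("red",np.percentile(f[k],[2,50,98],axis=0)*1000)
g=f[k]; a=np.polyfit(g[:,0],g[:,2],1); print("lean",np.pi/2-np.arctan(a[0])-.17)
k=(abs(y)<.033)&(z>.038)&(z<.055)&(x<-.07)&(x>-.12); print("bar",np.percentile(x[k],[2,50,98])*1000)
E
```

```text
clock: 8.27
position: [0.5361, -0.1579, 0.0813]
tcp_rot: [0.0, 1.0, -0.02, -0.0]
force: [-0.4, -0.1, 0.3]
gripper_width: -0.0
finger_force: 0.0
clock: 8.93
position: [0.5366, -0.1602, 0.1888]
tcp_rot: [-0.0, 1.0, -0.019, 0.0]
force: [0.3, -0.4, 0.5]
gripper_width: 0.0001
finger_force: 0.0
[172.26570275  -0.62307142 185.75220223] [ 0.33486969 -0.40411144  0.49136569]
red [[157.46460528 -13.24453838  59.32352515]
 [186.59500105   3.40575939  65.76580407]
 [214.47935688  16.26402074  71.58349139]]
lean 1.2563240570395462
bar [-89.23756824 -82.81637019 -78.66067906]
```

View pics/s4.png

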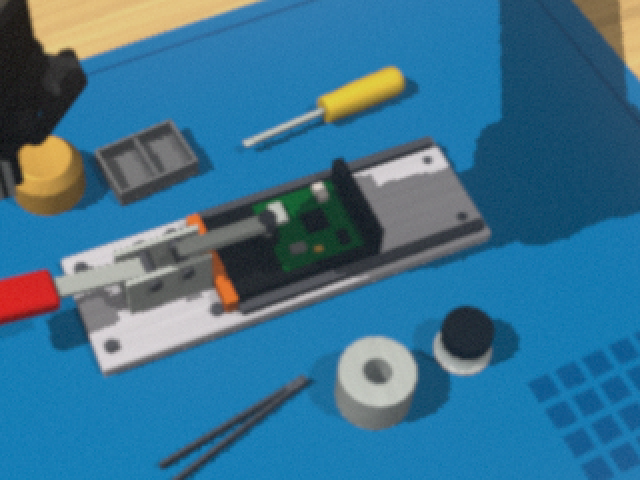

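The handle is down (measured at 1.256 rad), the pad is on the carrier (crop about 270, 222), the carrier is still home, the tools are untouched and the gripper is clear.

```bash
python3 -m handwheel '[[[0,0,0.5],0,0],[[0,0,0.5],0,0],[[0,0,0.5],0,0]]' && python3 -c "
from bench import order; print(order.close_job())"
```

```text
clock: 9.23
position: [0.5368, -0.1605, 0.2022]
tcp_rot: [0.0, 1.0, -0.02, 0.001]
force: [-1.0, 0.5, 0.3]
gripper_width: -0.0
finger_force: 0.0
the job is handed in; nothing more can be done
None
```

The job is handed in at about 9 s on the robot clock: the carrier is home against the orange stop, the clamp handle is locked at about 1.26 rad with the pad down on the carrier (its force was not measured), no tools or pots appeared moved, and the arm is clear.

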